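Turn the pressing arm round to the near station

ROBOT

A 7-joint arm with a two-finger parallel gripper is mounted at the origin on a cart in front of the work surface, level with it; the furniture and walls round the work are solid. World frame = base frame: x ahead of the robot, y to its left, z up, the work surface at z = 0. Lengths are in m, angles in rad, forces in N, time in s.
With the tool pointing down it reaches from about 0.425 to 0.95 m from the base axis. Payload 4.7 kg.
Tool frame: the origin (TCP) lies midway between the tips of the shut fingers; the grasp point (between the pads) lies 19 mm behind it; z points along the fingers, y is the line along which they close (so a half turn about z gives the same grasp; the last joint's range is limited). The gripper opens to 87 mm and grips with 3 to 60 N. Pads are 19 mm wide; open, the fingers measure 117 mm over their backs; the gripper's body (75 mm by 190 mm) begins 51 mm behind the grasp point.
Start: joints at [-1.168, 0.469, -0.049, 1.532, 0.024, 1.141, -0.082], TCP at [0.282, 0.613, 0.223] pointing down, gripper open.
Joint ranges: [-2.59, 2.59], [-0.33, 1.99], [-1.39, 1.29], [0.1, 2.45], [-1.04, 4.18], [0.21, 1.99], [-2.66, 2.66]. Speed limits (rad/s): [2.57, 2.57, 3.14, 3.14, 3.14, 3.14, 3.14].

INTERFACE

Orientations are given as a unit quaternion [x, y, z, w].
In Python, from cell import r gives the robot as it stands. The module is installed in compiled form; this text tells all that it offers.
- The arm moves only by the tool arm_command, never from a script. Its argument "commands" is a list of rows, each a list of 6 numbers: the shift along the tool's x, y, z in cm, then the turn, a rotation vector about the tool's x, y, z in rad. In form: [[tx, ty, tz, ax, ay, az], ...]. A call has exactly 10 rows; each row shifts and turns the commanded pose from where the row before left it, along the tool's axes as they then stand; what a row does not reach is not made up. A row lasts 1/12 s, in which the tool goes at most 41.7 mm and 7.16 degrees, less where a joint would pass 70% of its speed; a pose out of reach is approached as far as the arm can. A call with a gripper value outside its range is refused whole. "gripper" is the closure, from 0 (fully open) to 1 (shut), set as the call begins (left out, the last holds). The fingers move at their own pace and stop on an object; "squeeze" is the grip in N (left out, the last holds). Time passes only in rows, so rows that do not move let the fingers close, or fill a call up. It gives the time, the measured TCP pose, the force, the opening and the grip force at its end, in the units of the state.
- r.state(): the state, without advancing time (a new reading comes with each control period).
- r.capture(name): name is "scene" or "top" or "wrist"; returns a dict with "image" (400x640x3 uint8, red, green, blue), "z_map" (400x640 float32, m along the optical axis (not along the pixel's ray), 0 where there is no reading), "intrinsics" (3x3 intrinsics, pixels), "distortion" ([k1, k2, p1, p2, k3] as OpenCV has them; the pictures are not rectified), "position" and "orientation" of the camera in the world. Camera axes: x right, y up, looking along -z (the intrinsics and any distortion apply to the point x, -y, -z); pixel columns grow to the right and rows downward; lengths in m; the calibration is good to about 2 mm. A picture is of the moment at which its call begins.
- r.sign_off(): hands the job in; it is judged then, once.
The state is a dict: "clock": time; "q": joint angles; "dq": joint speeds; "effort": joint torques, N m; "tool_pos": TCP position; "tcp_rot": TCP orientation; "contact_force": force on the tool from outside, world axes, zero at the start; "wrist_torque": the same for the moment, N m; "grip_width": opening from 0.0 (shut) to 1.0 (fully open); "grasp_force": force on a finger pad.
Only numpy, scipy, OpenCV 4.12 (cv2) and the standard library are available. Lean on these libraries where they do the work, as an engineer would, in place of code of your own. Each camera call takes 0.05 s, during which the arm holds its last target. There are 200 camera calls.

TASK

The pad on the far platen of the two-station press has had its time under load. Push back the bolt that keeps the pressing arm on its pivot pin, lift the arm off the pin, turn it end for end and set it back astride the pin with its foot over the pad on the near platen; press it down until it snaps home on the pin with the foot bearing on that pad, then push the bolt fully home over the arm again. Leave both pads lying on their platens as they are, and do not disturb the other things on the bench.

Things in the scene. Friction and masses are not known exactly. Their poses are not given: they have to be found in the camera images.
- press_stand: Grey steel stand of the press, fixed to the bench and set askew: base plate 120 x 290 mm, a platen at each end of its long (y) axis, a steel fork in the middle. Origin on the bench top under the pivot pin; y runs to the far platen, x level to the right and ahead, z up. The fork's cheeks are 36 mm wide (y), 88 mm high (straps on the bolt's one 90.5), gap from x = -12 to +12 mm; the bolt's one reaches to x = -58 mm
- pivot_pin (a point): Middle of the pivot pin: a fixed level steel pin of 12 mm diameter along the stand's x axis between the cheeks, its axis 48 mm above the bench; axes as the stand's. A sprung ball in each cheek snaps over a ridge on the arm's lug: it takes about 5 to 10 N at the lug to press the arm home or pull it off, more than its weight; until pressed, the lug stands 4 to 6 mm proud
- bolt (a joint): Sliding bolt across the top of the fork, travel 27 mm; 0 = fully home: its 10 mm rod lies across the arm, 3.5 mm above the seated arm's top, so the arm cannot be lifted off (nor can the bolt go home over an arm that is not down on its pin). Grows as it is pushed away from the arm (to stand -x); from 0.022 m it is clear of the arm. Moves with about 2 N, stays where it is left
- bolt_stud (a point): On the axis of the bolt's upright stud, a round black knob of 12 mm diameter from 93 to 106 mm above the bench; this point is 99 mm up, 19 mm from the pin's middle on the stand's -x side when the bolt is home. Push the knob from either side to slide the bolt
- saddle (a point): Loose pressing arm, a steel lever 180 mm long, about 0.45 kg; this point is the centre of its saddle and meets pivot_pin when seated (arm then level, foot on the pad). Axes: y along the arm to its foot, z up. The saddle is a lug 16 mm wide (20 over its ridges), 34 mm long (y) with a 13.4 mm slot, open below with a flared mouth; legs end 13 mm below this point, top 25 mm above. A tail reaches 64 mm to -y
- ribbed_grip (a point): Middle of the ribbed grip on the arm's long limb, 48 mm from the saddle towards the foot and 16 mm above the saddle's centre, close to the arm's centre of mass: a bar 17 mm wide (x), 18 mm high, free for fingers for 17 mm either way along y; the limb's flat top, 9 mm above this point, can be pressed on anywhere from 20 mm to 70 mm from the saddle
- foot (a point): Centre of the underside of the arm's round foot (38 mm diameter), 95 mm from the saddle's centre along the arm's y and 16 mm below it; a brass weight disc of 42 mm diameter sits above it, its top 61 mm above this point
- pad_far_centre (a point): Centre (half-way up) of the loose specimen pad on the far platen, under the foot at the start: a white stack 77 x 64 mm, 14 mm thick
- pad_near_centre (a point): Centre (half-way up) of the like specimen pad on the near platen, 77 x 64 mm, 14 mm thick
- stopwatch: Bystander: black stopwatch 70 x 61 x 18 mm lying on the bench to the right of the stand; origin under its middle
- clamp_block: Bystander: black clamp block 38 x 42 x 36 mm with brass screws, right of the stand; origin under its middle
- oil_bottle: Bystander: brown oil bottle 40 mm in diameter, 108 mm high, left of the stand; origin under its middle
- far_platen (a point): Centre of the top of the far platen (86 mm in x, 78 mm in y), 95 mm from the origin of the stand to its +y side, 18 mm above the bench
- near_platen (a point): Centre of the top of the near platen (86 mm in x, 78 mm in y), 95 mm from the origin of the stand to its -y side, 18 mm above the bench
There are look-alikes about, which are no part of the job. What is shaped like the part that bears pad_near_centre but orange is not meant.

How it is judged:
By the outcome, as a careful person would: the job done as asked, in the order asked, and still so for the second after the job is handed in, with the robot touching nothing.
It also fails if it takes over 66 s, if anything falls off the work surface, if the arm or the gripper's body presses on something with over 40 N, if the wrist force passes 120 N, or if a joint passes its speed limit or range.

## Working session

There is one attempt and no reset: what is moved stays moved. The work goes in short steps, Python scripts to look and compute and a tool call to move; the robot and the scene stay as the last step left them, time stands still between calls to the robot, and variables do not carry over. Pictures are saved under pics/ and viewed, at most 10 in all, crops included, and the job is handed in when it is done.

Besides the shell and the picture viewer there is one more tool, called after "Request:" by a JSON object that holds its "api" and its "payload". arm_command: Moves the arm, as the interface text tells. Its arguments: {"type":"object","properties":{"commands":{"type":"array"},"gripper":{"type":"number"},"squeeze":{"type":"number"}},"required":["commands"]}

```bash
mkdir -p pics; cat > h.py <<'E'
import numpy as np, cv2
from scipy.spatial.transform import Rotation as R
from cell import r
def cap(n,f=None):
    c=r.capture(n)
    if f: cv2.imwrite('pics/'+f,c['image'][:,:,::-1]); np.savez('pics/'+f[:-4]+'.npz',**c)
    return c
def load(f): return dict(np.load('pics/'+f+'.npz'))
def cloud(c):
    h,w=c['z_map'].shape
    u,v=np.meshgrid(np.arange(w),np.arange(h))
    p=cv2.undistortPoints(np.stack([u,v],-1).reshape(-1,1,2).astype(float),c['intrinsics'],c['distortion']).reshape(h,w,2)
    z=c['z_map']; P=np.stack([p[...,0]*z,-p[...,1]*z,-z],-1)
    return P@R.from_quat(c['orientation']).as_matrix().T+c['position']
def ray(c,u,v,h):
    "world point at height h seen at pixel"
    p=cv2.undistortPoints(np.array([[[u,v]]],float),c['intrinsics'],c['distortion'])[0,0]
    d=R.from_quat(c['orientation']).as_matrix()@np.array([p[0],-p[1],-1]); o=np.array(c['position'])
    return o+d*(h-o[2])/d[2]
def proj(c,X):
    M=R.from_quat(c['orientation']).as_matrix(); p=(np.atleast_2d(X)-c['position'])@M; p=p*[1,-1,-1]
    return cv2.projectPoints(p,np.zeros(3),np.zeros(3),c['intrinsics'],c['distortion'])[0][:,0]
E
python3 - <<'E'
from h import *
for n in ('scene','top'):
    c=cap(n,n+'0.png'); print(n,c['position'],c['orientation'],c['intrinsics'][0,0],c['distortion'])
print(r.state())
E
```

```text
scene [-0.23700865 -0.68190279  0.97940597] [ 0.38422812 -0.1670759  -0.34870779  0.83836584] 486.37435862036074 [-0.1463523  0.         0.         0.         0.       ]
top [0.45070151 0.02031063 1.29723197] [ 0.02589635 -0.01755557 -0.70258506  0.71091168] 514.102453374893 [0.00166354 0.         0.         0.         0.        ]
{'clock': 0.1, 'q': array([-1.16792252,  0.46937643, -0.0486    ,  1.53354511,  0.02411025,
        1.14100459, -0.08232306]), 'dq': array([ 0.00034615, -0.00362329, -0.00100586, -0.00015601, -0.00194487,
       -0.00051183,  0.00152032]), 'effort': array([ 1.11912563e-03, -5.09170890e+01, -8.08902550e-02, -2.36832601e+01,
       -6.14953903e-02,  3.44624079e-02,  7.93405866e-05]), 'tool_pos': array([0.28224225, 0.61257887, 0.22160628]), 'tcp_rot': array([ 2.14206860e-01,  9.76787929e-01, -8.60017176e-04, -1.54308638e-04]), 'contact_force': array([-0.29362738, -0.35054438,  0.0164426 ]), 'wrist_torque': array([-0.00227858,  0.02994035, -0.04087147]), 'grasp_force': 0.0, 'grip_width': 0.9976692236092299}
```

View pics/scene0.png

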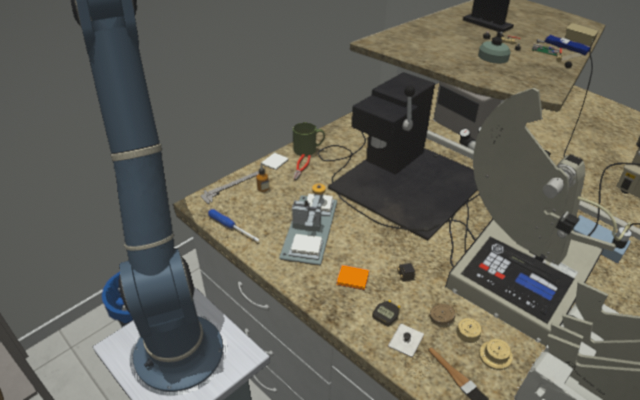

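View pics/top0.png

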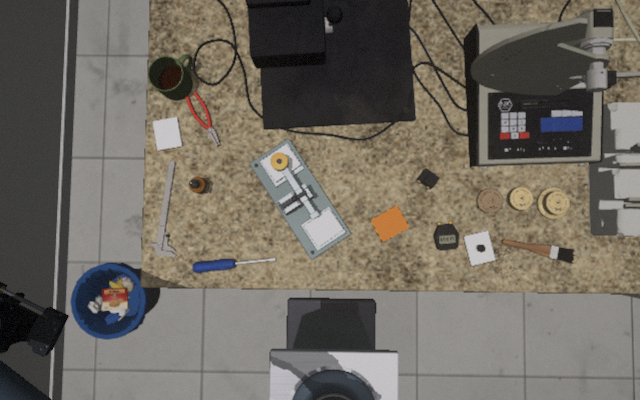

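The scene view shows the stand at about (310,225), with the near pad at (305,245) and the weight disc and foot at (318,190). In the top view the disc is at (279,161), the fork at (297,200) and the near pad at (323,228). Possible look-alikes in the top view are the orange pad (389,223), the white cards (167,134) and (480,248), and the brass discs (521,198) and (553,203). I choose the white pad on the stand at (323,228) and will check it in a close crop.

```bash
python3 - <<'E'
from h import *
a=load('top0'); b=load('scene0')
A=cv2.resize(a['image'][130:265,240:360],None,fx=4.4,fy=4.4,interpolation=cv2.INTER_CUBIC)
B=cv2.resize(b['image'][175:270,270:350],None,fx=6,fy=6,interpolation=cv2.INTER_CUBIC)[:594]
cv2.imwrite('pics/c1.png',A[:,:,::-1]); cv2.imwrite('pics/c2.png',B[:,:,::-1])
P=cloud(a)
for u,v in [(279,161),(323,228),(345,235),(313,253),(258,170),(279,144),(389,223),(300,240),(300,130)]: print(u,v,P[v,u].round(3))
E
```

```text
279 161 [0.609 0.135 0.094]
323 228 [0.452 0.03  0.033]
345 235 [ 0.436 -0.025  0.011]
313 253 [0.39  0.054 0.012]
258 170 [0.596 0.196 0.01 ]
279 144 [0.663 0.143 0.013]
389 223 [ 0.467 -0.134  0.015]
300 240 [0.422 0.087 0.015]
300 130 [ 0.702  0.092 -0.003]
```

View pics/c1.png

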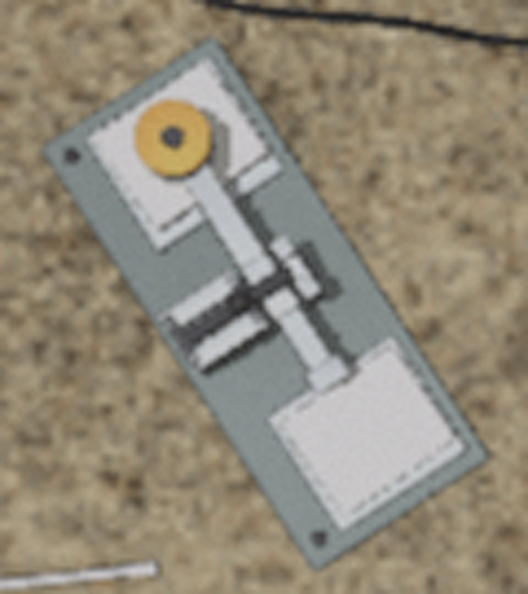

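View pics/c2.png

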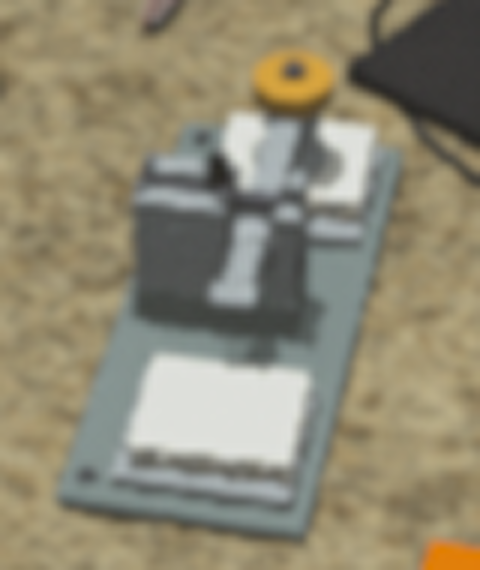

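The crops show that the plate corners in c1 are at (212,42), (45,150), (490,457) and (318,568), and the disc hub is at (173,137). The bolt lies across the fork at (255,295), with its cheek to the lower left. The white near pad at (370,435) sits on the stand's near platen, so it is the right one.

```bash
python3 - <<'E'
from h import *
a=load('top0')
f=lambda u,v,h: ray(a,240+(u+.5)/4.4-.5,130+(v+.5)/4.4-.5,h)
C=[f(u,v,.012) for u,v in [(212,42),(45,150),(490,457),(318,568)]]
t,l,rr,b=C
print(np.round(C,4)); o=np.mean(C,0)
y=((t+l)-(rr+b))[:2]; y/=np.linalg.norm(y); print('len',np.linalg.norm(t-rr),np.linalg.norm(l-b),'wid',np.linalg.norm(t-l),np.linalg.norm(rr-b))
x=np.array([y[1],-y[0]]); print('o',o,'y',y,'ang x',np.degrees(np.arctan2(x[1],x[0])))
d=f(173,137,.093); print('disc',d, (d-o)[:2]@x,(d-o)[:2]@y)
P=cloud(a)
# local-frame cloud stats
L=(P[...,:2]-o[:2])@np.stack([x,y],1); Z=P[...,2]
for name,m in dict(disc=(Z>.085)&(abs(L[...,0])<.04)&(abs(L[...,1]-.095)<.04),
  fork=(Z>.08)&(abs(L[...,0])<.08)&(abs(L[...,1])<.025), stud=(Z>.097)&(abs(L[...,0])<.08)&(abs(L[...,1])<.03),
  padn=(Z>.026)&(abs(L[...,0])<.055)&(L[...,1]<-.06)&(L[...,1]>-.15)).items():
  q=L[m]; print(name,len(q),q.min(0).round(4) if len(q) else '',q.max(0).round(4) if len(q) else '',np.median(Z[m]) if len(q) else '', q.mean(0).round(4) if len(q) else '')
E
```

```text
[[ 0.6751  0.1214  0.012 ]
 [ 0.6118  0.2161  0.012 ]
 [ 0.4396 -0.04    0.012 ]
 [ 0.3758  0.0566  0.012 ]]
len 0.2855289865959002 0.2847892798178564 wid 0.11390270815916644 0.11576449891369898
o [0.52560545 0.08853263 0.012     ] y [0.82673053 0.5625981 ] ang x -55.76433494430072
disc [0.60940357 0.1351435  0.093     ] 0.008610028863297842 0.09550165585953257
disc 221 [-0.0139  0.0757] [0.0274 0.1156] 0.08915045307804359 [0.0069 0.0956]
fork 361 [-0.0514 -0.0169] [0.0283 0.0193] 0.08829316957814526 [-0.0181  0.0012]
stud 25 [-0.0494 -0.0114] [-0.0068  0.0071] 0.10605527158437389 [-0.0142  0.0006]
padn 1858 [-0.0342 -0.125 ] [ 0.045  -0.0601] 1.2972319653923 [ 0.0109 -0.0969]
```

Request:
{"api": "arm_command", "payload": {"commands": [[-2.2,-1.9,-0.4,0,0,0],[-2.2,-1.9,-0.4,0,0,0],[-2.2,-1.9,-0.4,0,0,0],[-2.2,-1.9,-0.4,0,0,0],[-2.2,-1.9,-0.4,0,0,0],[-2.2,-1.9,-0.4,0,0,0],[-2.2,-1.9,-0.4,0,0,0],[-2.2,-1.9,-0.4,0,0,0],[-2.2,-1.9,-0.4,0,0,0],[-2.2,-1.9,-0.4,0,0,0]]}}

```text
clock: 0.93
tool_pos: [0.4029, 0.3468, 0.2624]
tcp_rot: [0.214, 0.977, -0.0, -0.0]
contact_force: [0.5, 0.3, 0.0]
grip_width: 1.001
grasp_force: 0.0
```

Request:
{"api": "arm_command", "payload": {"commands": [[-2.2,-1.9,-0.4,0,0,0],[-2.2,-1.9,-0.4,0,0,0],[-2.2,-1.9,-0.4,0,0,0],[-2.2,-1.9,-0.4,0,0,0],[-2.2,-1.9,-0.4,0,0,0],[-2.2,-1.9,-0.4,0,0,0],[-2.2,-1.9,-0.4,0,0,0],[-2.2,-1.9,-0.4,0,0,0],[-2.2,-1.9,-0.4,0,0,0],[-2.2,-1.9,-0.4,0,0,0]]}}

```text
clock: 1.77
tool_pos: [0.5231, 0.0824, 0.3025]
tcp_rot: [0.214, 0.977, -0.0, -0.0]
contact_force: [0.6, 0.6, -0.5]
grip_width: 0.999
grasp_force: 0.0
```

Request:
{"api": "arm_command", "payload": {"commands": [[0,0,0,0,0,0.12],[0,0,0,0,0,0.12],[0,0,0,0,0,0.12],[0,0,0,0,0,0.12],[0,0,0,0,0,0.12],[0,0,0,0,0,0.12],[0,0,0,0,0,0.12],[0,0,0,0,0,0.12],[0,0,0,0,0,0.12],[0,0,0,0,0,0.12]]}}

```text
clock: 2.6
tool_pos: [0.5227, 0.0838, 0.3021]
tcp_rot: [0.73, 0.683, -0.0, -0.0]
contact_force: [0.5, -0.0, -0.7]
grip_width: 0.996
grasp_force: 0.0
```

Request:
{"api": "arm_command", "payload": {"commands": [[0,0,0,0,0,0.12],[0,0,0,0,0,0.12],[0,0,0,0,0,0.12],[0,0,0,0,0,0.12],[0,0,0,0,0,0.12],[0,0,0,0,0,0.12],[0,0,0,0,0,0.12],[0,0,0,0,0,0.075],[0,0,0,0,0,0],[0,0,0,0,0,0]]}}

```text
clock: 3.43
tool_pos: [0.5228, 0.0839, 0.3022]
tcp_rot: [0.956, 0.294, -0.0, -0.0]
contact_force: [-0.1, -0.6, -0.5]
grip_width: 0.999
grasp_force: 0.0
```

```bash
python3 - <<'E'
from h import *
c=cap('wrist','w0.png'); s=r.state(); print(s['clock'],s['q'].round(3),s['tool_pos'],s['contact_force'])
M=R.from_quat(s['tcp_rot']).as_matrix(); print(M.round(3))
print('cam in tool',M.T@(c['position']-s['tool_pos']), (M.T@R.from_quat(c['orientation']).as_matrix()).round(3))
E
```

```text
3.4833 [-0.652  0.168  0.48   1.792 -0.083  1.203 -1.122] [0.52280571 0.08384177 0.3022689 ] [-0.16486363 -1.20811931 -0.11579379]
[[ 0.827  0.562 -0.001]
 [ 0.562 -0.827 -0.   ]
 [-0.001 -0.    -1.   ]]
cam in tool [ 0.07884868 -0.00058631 -0.16176245] [[ 0.001  0.957  0.291]
 [ 1.    -0.    -0.001]
 [-0.001  0.291 -0.957]]
```

View pics/w0.png

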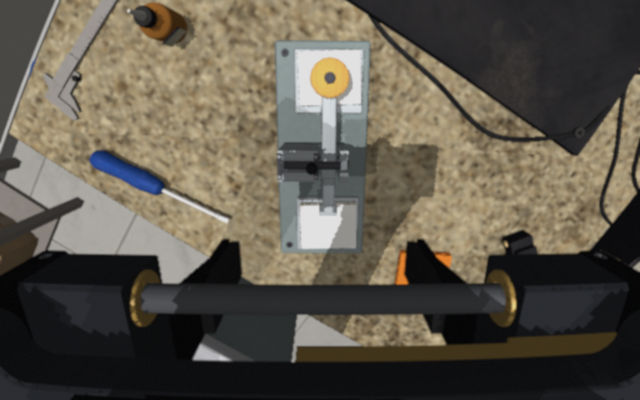

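The wrist view shows the stand upright in the image: disc at (330,78), fork at (315,165), stud at (312,168), near pad at (328,225). I'll enlarge it to measure.

```bash
python3 - <<'E'
from h import *
a=load('w0')
A=cv2.resize(a['image'][35:260,265:385],None,fx=5,fy=5,interpolation=cv2.INTER_CUBIC)
A=np.hstack([A[:575],np.pad(A[550:],((0,0),(0,0),(0,0)))[:575] if 0 else A[550:1125]])[:, :]
A=A[:575]; print(A.shape)
A=cv2.resize(A,(800,int(A.shape[0]*800/A.shape[1]))); print(A.shape)
cv2.imwrite('pics/c3.png',A[:,:,::-1])
E
```

```text
(575, 1200, 3)
(383, 800, 3)
```

View pics/c3.png

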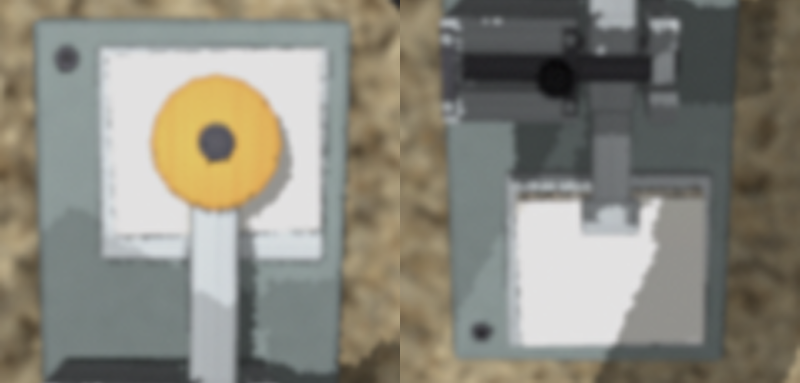

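Read off c3, converted to source pixels: disc centre (329.6,77.8), stud top (311.8,168.4), limb centreline (329.2,122), tail centreline (328.3,190), right cheek outer edge (349,164).

```bash
python3 - <<'E'
from h import *
a=load('w0'); s=r.state(); M=R.from_quat(s['tcp_rot']).as_matrix()
T=lambda p:(M.T@(p-s['tool_pos']))*1000
for n,u,v,h in [('disc',329.6,77.8,.093),('stud',311.8,168.4,.106),('limb',329.2,122,.073),('tail',328.3,190,.07),('chkR',349,164,.088),('chkRfar',345,151,.088),('chkRnear',345,176.5,.088)]:
    p=ray(a,u,v,h); print(n,p.round(4),'tool',T(p).round(1))
P=cloud(a).reshape(-1,3); im=a['image'].reshape(-1,3).astype(int)
L=(P-s['tool_pos'])@M*1000; Z=P[:,2]*1000; ok=(a['z_map'].ravel()>0)&(abs(L[:,0])<160)&(abs(L[:,1])<80)
def st(n,m):
    m=m&ok; q=L[m]; print(n,m.sum(),'x',np.percentile(q[:,0],[1,50,99]).round(1),'y',np.percentile(q[:,1],[1,50,99]).round(1),'z',np.percentile(Z[m],[5,50,95]).round(1))
st('disc',(Z>85)&(L[:,0]>60))
st('stud',(Z>98)&(abs(L[:,0])<40))
st('cheeks',(Z>82)&(Z<97)&(abs(L[:,0])<40))
st('limb',(Z>64)&(Z<80)&(L[:,0]>30)&(L[:,0]<75))
st('padfar',(Z>28)&(Z<36)&(L[:,0]>50)); st('padnear',(Z>28)&(Z<36)&(L[:,0]<-50))
E
```

```text
disc [0.6104 0.1351 0.093 ] tool [101.4   6.9 209.2]
stud [0.5227 0.0982 0.106 ] tool [  8.1 -11.9 196.3]
limb [0.5721 0.1088 0.073 ] tool [ 54.9   7.2 229.2]
tail [0.5054 0.0641 0.07  ] tool [-25.4   6.6 232.3]
chkR [0.5472 0.0649 0.088 ] tool [  9.6  29.4 214.3]
chkRfar [0.5566 0.0771 0.088 ] tool [ 24.2  24.6 214.2]
chkRnear [0.5329 0.0604 0.088 ] tool [ -4.7  25.2 214.3]
disc 1263 x [ 82.1 101.6 120.9] y [-12.6   6.5  26.5] z [86.1 87.7 91.7]
stud 76595 x [-6.6 24.9 37.1] y [-77.7   0.9  77.9] z [350.9 395.8 414.1]
cheeks 1468 x [-10.2   8.3  25.2] y [-51.2 -23.4  27.5] z [83.9 87.5 90.7]
limb 586 x [30.1 52.7 74.7] y [-2.1  6.8 14.9] z [71.  72.5 73.9]
padfar 2076 x [ 74.2 110.7 137.1] y [-30.1   8.5  45.7] z [30.2 31.6 33. ]
padnear 2246 x [-118.3  -88.4  -55.6] y [-30.6   7.1  44. ] z [30.3 31.8 33.1]
```

Request:
{"api": "arm_command", "payload": {"commands": [[0.1,-0.15,2.5,0,0,0],[0.1,-0.15,2.5,0,0,0],[0.1,-0.15,2.5,0,0,0],[0.1,-0.15,2.5,0,0,0],[0.1,-0.15,2.5,0,0,0],[0.1,-0.15,2.5,0,0,0],[0.1,-0.15,2.5,0,0,0],[0.1,-0.15,1.5,0,0,0],[0,0,1.0,0,0,0],[0,0,0.7,0,0,0]]}}

```text
clock: 4.32
tool_pos: [0.5226, 0.0982, 0.0944]
tcp_rot: [0.956, 0.294, -0.001, 0.0]
contact_force: [0.2, -0.5, 0.2]
grip_width: 1.001
grasp_force: 0.0
```

Request:
{"api": "arm_command", "payload": {"commands": [[0,0,0,0,0,0],[0,0,0,0,0,0],[0,0,0,0,0,0],[0,0,0,0,0,0],[0,0,0,0,0,0],[0,0,0,0,0,0],[0,0,0,0,0,0],[0,0,0,0,0,0],[0,0,0,0,0,0],[0,0,0,0,0,0]], "gripper": 1, "squeeze": 10}}

```text
clock: 5.15
tool_pos: [0.5229, 0.0983, 0.0955]
tcp_rot: [0.956, 0.293, 0.0, -0.0]
contact_force: [-0.2, -0.3, -0.3]
grip_width: 0.325
grasp_force: 0.0
```

Fingers are still closing; I'll let them finish.

Request:
{"api": "arm_command", "payload": {"commands": [[0,0,0,0,0,0],[0,0,0,0,0,0],[0,0,0,0,0,0],[0,0,0,0,0,0],[0,0,0,0,0,0],[0,0,0,0,0,0],[0,0,0,0,0,0],[0,0,0,0,0,0],[0,0,0,0,0,0],[0,0,0,0,0,0]]}}

```text
clock: 5.98
tool_pos: [0.5226, 0.0988, 0.0955]
tcp_rot: [0.956, 0.293, -0.0, -0.0]
contact_force: [-2.9, 3.3, 1.0]
grip_width: 0.135
grasp_force: 10.0
```

Request:
{"api": "arm_command", "payload": {"commands": [[0,-0.4,0,0,0,0],[0,-0.4,0,0,0,0],[0,-0.4,0,0,0,0],[0,-0.4,0,0,0,0],[0,-0.4,0,0,0,0],[0,-0.4,0,0,0,0],[0,-0.15,0,0,0,0],[0,0,0,0,0,0],[0,0,0,0,0,0],[0,0,0,0,0,0]]}}

```text
clock: 6.82
tool_pos: [0.5082, 0.1201, 0.0955]
tcp_rot: [0.956, 0.293, -0.0, -0.001]
contact_force: [-0.0, 0.9, -1.6]
grip_width: 0.133
grasp_force: 10.0
```

```bash
python3 - <<'E'
from h import *
s=r.state(); M=R.from_quat(s['tcp_rot']).as_matrix(); print(M.T@(s['tool_pos']-[.5228,.0838,.3022]), s['tool_pos'], M.T@s['contact_force'],s['grasp_force'],s['grip_width']*87)
E
```

```text
[ 0.00832563 -0.03795833  0.20673754] [0.50822167 0.12008861 0.09550899] [ 0.48167502 -0.76832561  1.57011637] 9.999942844442558 11.550496285808407
```

Request:
{"api": "arm_command", "payload": {"commands": [[0,0,0,0,0,0],[0,0,0,0,0,0],[0,0,0,0,0,0],[0,0,-1.5,0,0,0],[0,0,-1.5,0,0,0],[0,0,-1.0,0,0,0],[1.1,1.12,0,0,0,0],[1.1,1.12,0,0,0,0],[1.1,1.12,0,0,0,0],[1.0,1.1,0,0,0,0]], "gripper": 0}}

```text
clock: 7.65
tool_pos: [0.5701, 0.1065, 0.1359]
tcp_rot: [0.956, 0.293, 0.0, -0.0]
contact_force: [0.6, 0.8, 0.4]
grip_width: 0.809
grasp_force: 0.0
```

Request:
{"api": "arm_command", "payload": {"commands": [[0,0,0,0,0,0],[0,0,0,0,0,0],[0,0,0,0,0,0],[0,0,0,0,0,0],[0,0,0,0,0,0],[0,0,0,0,0,0],[0,0,0,0,0,0],[0,0,0,0,0,0],[0,0,0,0,0,0],[0,0,0,0,0,0]]}}

```text
clock: 8.48
tool_pos: [0.5692, 0.1066, 0.1355]
tcp_rot: [0.956, 0.293, 0.0, -0.0]
contact_force: [0.4, -0.3, -0.7]
grip_width: 1.0
grasp_force: 0.0
```

```bash
python3 - <<'E'
from h import *
a=cap('wrist','w1.png')
s=r.state(); M=R.from_quat(s['tcp_rot']).as_matrix(); print(M.T@(s['tool_pos']-[.5228,.0838,.3022]), s['tool_pos'],s['grip_width'])
P=cloud(a).reshape(-1,3); L=(P-s['tool_pos'])@M*1000; Z=P[:,2]*1000; ok=(a['z_map'].ravel()>0)&(abs(L[:,0])<80)&(abs(L[:,1])<80)
def st(n,m):
    m=m&ok; q=L[m]; print(n,m.sum(),'x',np.percentile(q[:,0],[1,50,99]).round(1),'y',np.percentile(q[:,1],[1,50,99]).round(1),'z',np.percentile(Z[m],[5,50,95]).round(1))
st('disc',(Z>80)&(Z<96)&(L[:,0]>20)); st('limb',(Z>68)&(Z<80)&(L[:,0]>-15)&(L[:,0]<25)&(abs(L[:,1])<15))
E
```

```text
[0.05120118 0.00721852 0.16665446] [0.56926396 0.10653254 0.13555154] 0.9993511904759472
disc 3507 x [31.7 52.  70.7] y [-20.1  -0.8  18.4] z [86.3 87.7 91.8]
limb 1244 x [-14.5   5.8  24.5] y [-9.2 -0.8  6.9] z [71.3 72.7 73.7]
```

View pics/w1.png

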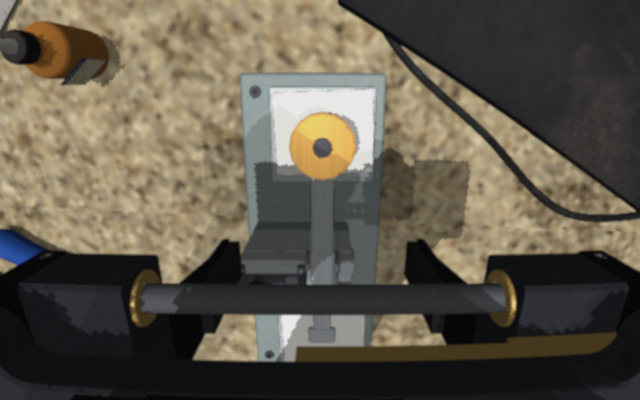

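The view shows the disc at (323,146) and the limb centred between the fingers at u of about 322, with the bolt clear of it at (275,265). I'll descend and grip.

Request:
{"api": "arm_command", "payload": {"commands": [[0,-0.08,1.5,0,0,0],[0,0,1.5,0,0,0],[0,0,1.5,0,0,0],[0,0,1.2,0,0,0],[0,0,1.2,0,0,0],[0,0,1.0,0,0,0],[0,0,0.6,0,0,0],[0,0,0.4,0,0,0],[0,0,0,0,0,0],[0,0,0,0,0,0]]}}

```text
clock: 9.37
tool_pos: [0.5691, 0.1072, 0.0467]
tcp_rot: [0.956, 0.293, 0.0, -0.0]
contact_force: [-0.8, -0.6, 0.6]
grip_width: 1.001
grasp_force: 0.0
```

Request:
{"api": "arm_command", "payload": {"commands": [[0,0,0,0,0,0],[0,0,0,0,0,0],[0,0,0,0,0,0],[0,0,0,0,0,0],[0,0,0,0,0,0],[0,0,0,0,0,0],[0,0,0,0,0,0],[0,0,0,0,0,0],[0,0,0,0,0,0],[0,0,0,0,0,0]], "gripper": 1, "squeeze": 50}}

```text
clock: 10.2
tool_pos: [0.5688, 0.1072, 0.0465]
tcp_rot: [0.956, 0.293, -0.0, -0.0]
contact_force: [-0.4, 0.1, -0.1]
grip_width: 0.326
grasp_force: 0.0
```

Request:
{"api": "arm_command", "payload": {"commands": [[0,0,0,0,0,0],[0,0,0,0,0,0],[0,0,0,0,0,0],[0,0,0,0,0,0],[0,0,0,0,0,0],[0,0,0,0,0,0],[0,0,0,0,0,0],[0,0,0,0,0,0],[0,0,0,0,0,0],[0,0,0,0,0,0]], "squeeze": 60}}

```text
clock: 11.03
tool_pos: [0.5688, 0.1072, 0.0465]
tcp_rot: [0.956, 0.293, 0.0, -0.0]
contact_force: [0.7, 0.1, -0.2]
grip_width: 0.177
grasp_force: 60.0
```

```bash
cat > s.py <<'E'
from h import *
s=r.state(); M=R.from_quat(s['tcp_rot']).as_matrix(); e=(M.T@s['contact_force']).round(1)
M0=np.array([[.827,.562,0],[.562,-.827,0],[0,0,-1]])
print('clk',s['clock'],'stand-frame xyz from pin guess mm (y,x):',(M0.T@(s['tool_pos']-[.5228,.0838,0])*1000-[7.7,6.3,0]).round(2),'z',s['tool_pos'][2].round(4),'F',e,'T',(M.T@s['wrist_torque']).round(2),'w',(s['grip_width']*87).round(1),'g',round(s['grasp_force'],1),'tilt',M[:2,2].round(4),'yaw',np.degrees(np.arctan2(M[1,1],M[0,1])).round(2),s['q'].round(2))
E
python3 s.py
```

```text
Traceback (most recent call last):
  File "s.py", line 4, in <module>
    print('clk',s['clock'],'stand-frame xyz from pin guess mm (y,x):',(M0.T@(s['tool_pos']-[.5228,.0838,0])*1000-[7.7,6.3,0]).round(2),'z',s['tool_pos'][2].round(4),'F',e,'T',(M.T@s['wrist_torque']).round(2),'w',(s['grip_width']*87).round(1),'g',round(s['grasp_force'],1),'tilt',M[:2,2].round(4),'yaw',np.degrees(np.arctan2(M[1,1],M[0,1])).round(2),s['q'].round(2))
                                                                                                                                                                                                                    ^^^^^^^^^^^^^^^^^^^^^^^^^^
AttributeError: 'float' object has no attribute 'round'
```

Request:
{"api": "arm_command", "payload": {"commands": [[0,0,-0.1,0,0,0],[0,0,-0.1,0,0,0],[0,0,-0.1,0,0,0],[0,0,-0.1,0,0,0],[0,0,-0.1,0,0,0],[0,0,-0.1,0,0,0],[0,0,-0.1,0,0,0],[0,0,-0.1,0,0,0],[0,0,-0.1,0,0,0],[0,0,-0.1,0,0,0]]}}

```text
clock: 11.87
tool_pos: [0.5689, 0.1073, 0.0568]
tcp_rot: [0.956, 0.293, 0.0, -0.0]
contact_force: [0.3, 0.0, -4.6]
grip_width: 0.172
grasp_force: 60.0
```

```bash
sed -i "s/(s\['grip_width'\]\*87).round(1)/round(s['grip_width']*87,1)/" s.py; python3 s.py; python3 - <<'E'
from h import *
a=cap('wrist','w2.png'); s=r.state(); M=R.from_quat(s['tcp_rot']).as_matrix()
P=cloud(a).reshape(-1,3); L=(P-s['tool_pos'])@M*1000; Z=P[:,2]*1000
m=(a['z_map'].ravel()>0)&(abs(L[:,0]-52)<30)&(abs(L[:,1])<25)&(Z>85)&(Z<125)
im=a['image'].reshape(-1,3).astype(int); m&=(im[:,0]-im[:,2]>60)
q=L[m]; A=np.c_[q[:,:2],np.ones(len(q))]; f=np.linalg.lstsq(A,Z[m],rcond=None)[0]; res=Z[m]-A@f
k=abs(res)<2; f=np.linalg.lstsq(A[k],Z[m][k],rcond=None)[0]
print('disc',k.sum(),np.percentile(q,[1,50,99],0).round(1),'slope',f.round(4),'medZ',np.median(Z[m]))
E
```

```text
clk 11.8667 stand-frame xyz from pin guess mm (y,x): [ 43.59   0.18 -56.81] z 0.0568 F [0.2 0.1 4.6] T [-0.05 -0.17 -0.02] w 15.0 g 60.0 tilt [0.0001 0.0003] yaw -55.92 [-0.55  0.53  0.38  1.93 -0.29  0.73 -0.97]
disc 8564 [[ 32.3 -19.6 -42.4]
 [ 53.1  -0.3 -40.9]
 [ 70.6  18.8 -39. ]] slope [-5.30000e-03  4.00000e-04  9.80955e+01] medZ 97.83795081747222
```

The force reads 4.6 N, which is the arm's weight, and it came off level. I'll lift clear.

Request:
{"api": "arm_command", "payload": {"commands": [[0,0,-0.5,0,0,0],[0,0,-1,0,0,0],[0,0,-1,0,0,0],[0,0,-1,0,0,0],[0,0,-1,0,0,0],[0,0,-1,0,0,0],[0,0,-1,0,0,0],[0,0,-1,0,0,0],[0,0,-1,0,0,0],[0,0,-0.5,0,0,0]]}}

```text
clock: 12.75
tool_pos: [0.5695, 0.1072, 0.1483]
tcp_rot: [0.956, 0.293, 0.001, -0.0]
contact_force: [-0.5, 0.1, -4.4]
grip_width: 0.178
grasp_force: 60.0
```

Request:
{"api": "arm_command", "payload": {"commands": [[0,0,0,0,0,0],[0,0,0,0,0,0],[0,0,0,0,0,0],[0,0,0,0,0,0],[0,0,0,0,0,0],[0,0,0,0,0,0],[0,0,0,0,0,0],[0,0,0,0,0,0],[0,0,0,0,0,0],[0,0,0,0,0,0]]}}

```text
clock: 13.58
tool_pos: [0.5688, 0.1072, 0.1465]
tcp_rot: [0.956, 0.293, -0.0, -0.0]
contact_force: [0.8, -0.4, -3.2]
grip_width: 0.178
grasp_force: 60.0
```

```bash
python3 s.py; cat > d.py <<'E'
import sys
from h import *
s=r.state(); M=R.from_quat(s['tcp_rot']).as_matrix()
for cam in ('top','wrist','scene'):
    a=cap(cam,sys.argv[1]+cam+'.png'); P=cloud(a); im=a['image'].astype(int); L=(P-s['tool_pos'])@M*1000
    m=(a['z_map']>0)&(im[...,0]-im[...,2]>60)&(np.hypot(L[...,0]-52,L[...,1])<35)&(L[...,2]<-20)&(L[...,2]>-75)
    n,lab,stt,cen=cv2.connectedComponentsWithStats(m.astype(np.uint8))
    if n<2: print(cam,'none'); continue
    k=1+np.argmax(stt[1:,4]); q=L[lab==k]; mid=(np.percentile(q,1,0)+np.percentile(q,99,0))/2
    A=np.c_[q[:,:2],np.ones(len(q))]; f=np.linalg.lstsq(A,q[:,2],rcond=None)[0]
    print(cam,stt[k],'pix',cen[k].round(2),'tool mid',mid.round(2),'mean',q.mean(0).round(2),'med z',np.median(q[:,2]).round(2),'slope',f[:2].round(3))
E
python3 d.py ha
```

```text
clk 13.5833 stand-frame xyz from pin guess mm (y,x): [  43.5     0.22 -146.5 ] z 0.1465 F [0.5 0.8 3.2] T [ 0.06 -0.18  0.02] w 15.5 g 60.0 tilt [-0.0001  0.    ] yaw -55.92 [-0.59  0.41  0.44  1.87 -0.22  0.91 -1.03]
top none
wrist [ 266  120  114  111 8690] pix [322.66 174.68] tool mid [ 51.63  -0.42 -40.9 ] mean [ 52.43  -0.39 -41.03] med z -41.06 slope [0.006 0.001]
scene [312 159   6   3  18] pix [314.5 160. ] tool mid [ 46.71 -11.08 -41.05] mean [ 46.12 -11.08 -40.1 ] med z -40.12 slope [ 0.163 -0.18 ]
```

Request:
{"api": "arm_command", "payload": {"commands": [[0,0,0,0,0,-0.12],[0,0,0,0,0,-0.12],[0,0,0,0,0,-0.12],[0,0,0,0,0,-0.12],[0,0,0,0,0,-0.12],[0,0,0,0,0,-0.12],[0,0,0,0,0,-0.12],[0,0,0,0,0,-0.12],[0,0,0,0,0,-0.12],[0,0,0,0,0,-0.12]]}}

```text
clock: 14.57
tool_pos: [0.5688, 0.107, 0.1466]
tcp_rot: [0.621, 0.783, 0.0, 0.0]
contact_force: [-0.8, -0.4, -2.9]
grip_width: 0.176
grasp_force: 60.0
```

Request:
{"api": "arm_command", "payload": {"commands": [[0,0,0,0,0,-0.12],[0,0,0,0,0,-0.12],[0,0,0,0,0,-0.12],[0,0,0,0,0,-0.12],[0,0,0,0,0,-0.12],[0,0,0,0,0,-0.12],[0,0,0,0,0,-0.12],[0,0,0,0,0,-0.12],[0,0,0,0,0,-0.12],[0,0,0,0,0,-0.12]]}}

```text
clock: 15.4
tool_pos: [0.5689, 0.1068, 0.1465]
tcp_rot: [0.071, 0.997, -0.0, 0.0]
contact_force: [0.2, -0.7, -3.7]
grip_width: 0.177
grasp_force: 60.0
```

Request:
{"api": "arm_command", "payload": {"commands": [[0,0,0,0,0,-0.12],[0,0,0,0,0,-0.12],[0,0,0,0,0,-0.12],[0,0,0,0,0,-0.12],[0,0,0,0,0,-0.12],[0,0,0,0,0,-0.12],[0,0,0,0,0,-0.0216],[2,0,0,0,0,0],[2,0,0,0,0,0],[2,0,0,0,0,0]]}}

```text
clock: 16.23
tool_pos: [0.5186, 0.073, 0.1464]
tcp_rot: [-0.292, 0.957, 0.0, -0.0]
contact_force: [0.3, -1.0, -3.9]
grip_width: 0.177
grasp_force: 60.0
```

Request:
{"api": "arm_command", "payload": {"commands": [[1.7,0,0,0,0,0],[1,0,0,0,0,0],[0,0,0,0,0,0],[0,0,0,0,0,0],[0,0,0,0,0,0],[0,0,0,0,0,0],[0,0,0,0,0,0],[0,0,0,0,0,0],[0,0,0,0,0,0],[0,0,0,0,0,0]]}}

```text
clock: 17.07
tool_pos: [0.4969, 0.0586, 0.1464]
tcp_rot: [-0.293, 0.956, 0.0, -0.0]
contact_force: [0.2, 0.6, -4.3]
grip_width: 0.178
grasp_force: 60.0
```

```bash
python3 s.py; python3 d.py hb; python3 - <<'E'
from h import *
s=r.state(); M=R.from_quat(s['tcp_rot']).as_matrix()
A=load('hawrist')['image']; B=load('hbwrist')['image']
I=np.hstack([A[150:360,200:440],B[150:360,200:440]]); I=cv2.resize(I,(800,350),interpolation=cv2.INTER_CUBIC); cv2.imwrite('pics/c4.png',I[:,:,::-1])
E
```

```text
clk 17.0667 stand-frame xyz from pin guess mm (y,x): [-4.3310e+01 -3.0000e-02 -1.4643e+02] z 0.1464 F [-0.5  0.4  4.3] T [-0.07 -0.01 -0.  ] w 15.5 g 60.0 tilt [-0.0001  0.0002] yaw 124.09 [ 0.03  0.29 -0.27  2.01  0.1   0.85  1.86]
top none
wrist [ 267  121  113  109 8385] pix [323.12 174.44] tool mid [ 53.99   0.62 -40.93] mean [ 54.67   0.58 -41.05] med z -41.07 slope [0.004 0.003]
scene [298 197  16  10 105] pix [305.08 201.62] tool mid [ 59.    -0.41 -38.71] mean [ 61.24  -0.94 -40.53] med z -41.25 slope [ 0.066 -0.033]
```

View pics/c4.png

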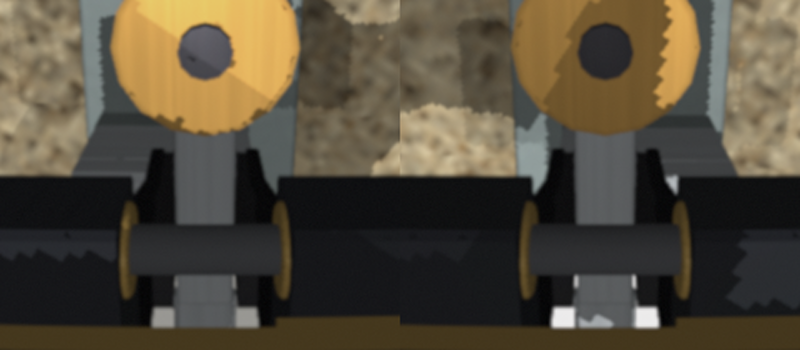

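The crops show the arm sitting identically in the fingers before and after the turn (disc hub at (205,50) and (605,50)). The far cheek edge is at about row 113 in both, and I'll measure that edge precisely from the depth maps.

```bash
python3 - <<'E'
from h import *
for n,cols in (('hawrist',range(262,286,3)),('hbwrist',range(362,386,3))):
    a=load(n); z=a['z_map']; P=cloud(a)
    g=a['image'].astype(float).mean(2)
    for u in cols:
        Z=P[:,u,2]; v=[i for i in range(200,262) if Z[i]>.075 and Z[i]<.1 and z[i,u]>0]
        print(n,u,'first/last cheek row',(v[0],v[-1],Z[v[0]].round(3),Z[v[0]-2].round(3), len(v)) if v else None)
s=r.state()
E
```

```text
hawrist 262 first/last cheek row (246, 255, np.float64(0.076), np.float64(0.072), 10)
hawrist 265 first/last cheek row (246, 255, np.float64(0.076), np.float64(0.072), 10)
hawrist 268 first/last cheek row (247, 255, np.float64(0.077), np.float64(0.072), 9)
hawrist 271 first/last cheek row (246, 255, np.float64(0.075), np.float64(0.072), 9)
hawrist 274 first/last cheek row (246, 255, np.float64(0.075), np.float64(0.072), 10)
hawrist 277 first/last cheek row (246, 255, np.float64(0.076), np.float64(0.07), 10)
hawrist 280 first/last cheek row (246, 261, np.float64(0.076), np.float64(0.071), 16)
hawrist 283 first/last cheek row (246, 261, np.float64(0.075), np.float64(0.072), 16)
hbwrist 362 first/last cheek row (249, 261, np.float64(0.078), np.float64(0.074), 13)
hbwrist 365 first/last cheek row (248, 261, np.float64(0.077), np.float64(0.072), 14)
hbwrist 368 first/last cheek row (248, 255, np.float64(0.075), np.float64(0.073), 8)
hbwrist 371 first/last cheek row (248, 255, np.float64(0.075), np.float64(0.308), 8)
hbwrist 374 first/last cheek row (248, 255, np.float64(0.075), np.float64(0.072), 8)
hbwrist 377 first/last cheek row (248, 255, np.float64(0.075), np.float64(0.073), 8)
hbwrist 380 first/last cheek row (248, 255, np.float64(0.075), np.float64(0.071), 8)
hbwrist 383 first/last cheek row (248, 255, np.float64(0.076), np.float64(0.072), 8)
```

```bash
python3 - <<'E'
from h import *
T={'hawrist':([.5688,.1072,.1465],-55.92),'hbwrist':([.4969,.0586,.1464],124.09)}
for n,cols in (('hawrist',slice(258,286)),('hbwrist',slice(360,388))):
    a=load(n); p,y=T[n]; yy=np.array([np.cos(np.radians(y)),np.sin(np.radians(y)),0]); z=np.array([0,0,-1.]); M=np.stack([np.cross(yy,z),yy,z],1)
    ct=M.T@(a['position']-p); Rt=M.T@R.from_quat(a['orientation']).as_matrix(); print(n,'cam in tool',(ct*1000).round(2),R.from_matrix(Rt).as_rotvec().round(4))
    L=((cloud(a)-p)@M*1000)[:,cols].reshape(-1,3); ok=a['z_map'][:,cols].ravel()>0
    # cam pts in fixed nominal cam frame
    k=(L[:,2]>75)&(L[:,2]<125)&(L[:,0]<0)&(L[:,0]>-60)&ok
    q=L[k]; print('face',k.sum(),np.percentile(q[:,0],[5,25,50,75,95]).round(2),'fit',np.polyfit(q[:,2]-100,q[:,0],1).round(3))
E
```

```text
hawrist cam in tool [  78.84   -0.48 -161.84] [2.0629 2.0623 0.3054]
face 630 [-26.62 -26.35 -26.18 -25.99 -25.69] fit [  0.    -26.167]
hbwrist cam in tool [  80.8     0.49 -161.86] [2.0647 2.0637 0.3054]
face 641 [-25.48 -25.21 -25.02 -24.83 -24.59] fit [ 1.000e-03 -2.502e+01]
```

Request:
{"api": "arm_command", "payload": {"commands": [[-0.17,-0.02,0.8,0,0,0],[0,0,1.0,0,0,0],[0,0,1.0,0,0,0],[0,0,1.0,0,0,0],[0,0,0.8,0,0,0],[0,0,0.8,0,0,0],[0,0,0.8,0,0,0],[0,0,0.8,0,0,0],[0,0,0.4,0,0,0],[0,0,0,0,0,0]]}}

```text
clock: 18.05
tool_pos: [0.4976, 0.0591, 0.0714]
tcp_rot: [-0.293, 0.956, 0.0, -0.001]
contact_force: [-0.2, -0.2, -4.1]
grip_width: 0.177
grasp_force: 60.0
```

```bash
python3 s.py
```

```text
clk 18.05 stand-frame xyz from pin guess mm (y,x): [-4.242e+01 -7.000e-02 -7.143e+01] z 0.0714 F [ 0.3 -0.   4.1] T [-0.06 -0.03 -0.03] w 15.4 g 60.0 tilt [-0.0021 -0.0002] yaw 124.08 [ 0.    0.4  -0.25  2.07  0.15  0.69  1.82]
```

Request:
{"api": "arm_command", "payload": {"commands": [[0,0,0.1,0,0,0],[0,0,0.1,0,0,0],[0,0,0.1,0,0,0],[0,0,0.1,0,0,0],[0,0,0,0,0,0],[0,0,0,0,0,0],[0,0,0,0,0,0],[0,0,0,0,0,0],[0,0,0,0,0,0],[0,0,0,0,0,0]]}}

```text
clock: 18.88
tool_pos: [0.4983, 0.0592, 0.0686]
tcp_rot: [-0.293, 0.956, 0.0, 0.0]
contact_force: [-0.3, 0.3, -4.4]
grip_width: 0.176
grasp_force: 60.0
```

```bash
python3 s.py
```

```text
clk 18.8833 stand-frame xyz from pin guess mm (y,x): [-41.75   0.24 -68.58] z 0.0686 F [0.1 0.4 4.4] T [-0.06 -0.1  -0.07] w 15.3 g 60.0 tilt [0.0001 0.0001] yaw 124.08 [-0.    0.4  -0.25  2.07  0.15  0.68  1.82]
```

Position is right and the force shows only the arm's weight. Continuing slowly.

Request:
{"api": "arm_command", "payload": {"commands": [[0,0,0.15,0,0,0],[0,0,0.15,0,0,0],[0,0,0.15,0,0,0],[0,0,0.15,0,0,0],[0,0,0.15,0,0,0],[0,0,0.15,0,0,0],[0,0,0.15,0,0,0],[0,0,0.15,0,0,0],[0,0,0,0,0,0],[0,0,0,0,0,0]]}}

```text
clock: 19.72
tool_pos: [0.4982, 0.0592, 0.0564]
tcp_rot: [-0.293, 0.956, 0.0, -0.0]
contact_force: [-0.2, 0.2, -4.5]
grip_width: 0.178
grasp_force: 60.0
```

```bash
python3 s.py
```

```text
clk 19.7167 stand-frame xyz from pin guess mm (y,x): [-41.86   0.24 -56.42] z 0.0564 F [0.  0.3 4.5] T [-0.08  0.01  0.04] w 15.5 g 60.0 tilt [-0.0002  0.    ] yaw 124.08 [-0.01  0.42 -0.24  2.08  0.16  0.66  1.81]
```

Request:
{"api": "arm_command", "payload": {"commands": [[0,0,0.1,0,0,0],[0,0,0.1,0,0,0],[0,0,0.1,0,0,0],[0,0,0.1,0,0,0],[0,0,0.1,0,0,0],[0,0,0.1,0,0,0],[0,0,0,0,0,0],[0,0,0,0,0,0],[0,0,0,0,0,0],[0,0,0,0,0,0]]}}

```text
clock: 20.55
tool_pos: [0.4985, 0.0593, 0.0509]
tcp_rot: [-0.293, 0.956, 0.0, 0.0]
contact_force: [-2.3, -0.1, 5.0]
grip_width: 0.178
grasp_force: 60.0
```

```bash
python3 s.py
```

```text
clk 20.55 stand-frame xyz from pin guess mm (y,x): [-41.55   0.26 -50.85] z 0.0509 F [ 2.   1.2 -5. ] T [-0.42  0.11 -0.08] w 15.5 g 60.0 tilt [0.0006 0.0002] yaw 124.08 [-0.01  0.43 -0.24  2.08  0.17  0.64  1.8 ]
```

Request:
{"api": "arm_command", "payload": {"commands": [[0,0,0.05,0,0,0],[0,0,0.05,0,0,0],[0,0,0.05,0,0,0],[0,0,0.05,0,0,0],[0,0,0.05,0,0,0],[0,0,0,0,0,0],[0,0,0,0,0,0],[0,0,0,0,0,0],[0,0,0,0,0,0],[0,0,0,0,0,0]]}}

```text
clock: 21.38
tool_pos: [0.4982, 0.0594, 0.0477]
tcp_rot: [-0.293, 0.956, 0.0, -0.0]
contact_force: [1.5, 1.4, -5.2]
grip_width: 0.176
grasp_force: 60.0
```

```bash
python3 s.py
```

```text
clk 21.3833 stand-frame xyz from pin guess mm (y,x): [-41.77   0.06 -47.72] z 0.0477 F [-2.   0.3  5.2] T [-0.14 -0.27 -0.03] w 15.3 g 60.0 tilt [-0.0003  0.0003] yaw 124.09 [-0.01  0.44 -0.24  2.08  0.17  0.64  1.8 ]
```

Request:
{"api": "arm_command", "payload": {"commands": [[0,0,0.05,0,0,0],[0,0,0.05,0,0,0],[0,0,0.03,0,0,0],[0,0,0,0,0,0],[0,0,0,0,0,0],[0,0,0,0,0,0],[0,0,0,0,0,0],[0,0,0,0,0,0],[0,0,0,0,0,0],[0,0,0,0,0,0]]}}

```text
clock: 22.22
tool_pos: [0.4983, 0.0592, 0.0467]
tcp_rot: [-0.293, 0.956, 0.0, -0.0]
contact_force: [0.8, 0.7, -3.2]
grip_width: 0.174
grasp_force: 60.0
```

```bash
python3 s.py; python3 d.py seat
```

```text
clk 22.2167 stand-frame xyz from pin guess mm (y,x): [-41.81   0.24 -46.71] z 0.0467 F [-1.   0.1  3.2] T [-0.16 -0.21 -0.04] w 15.1 g 60.0 tilt [-0.      0.0001] yaw 124.08 [-0.01  0.44 -0.24  2.09  0.17  0.63  1.8 ]
top none
wrist [ 268  120  112  110 8370] pix [323.18 174.13] tool mid [ 53.89   0.65 -40.88] mean [ 54.72   0.63 -41.  ] med z -41.02 slope [0.006 0.002]
scene [299 224  14  11 105] pix [305.15 229.45] tool mid [ 5.721e+01  5.000e-02 -3.826e+01] mean [ 60.32   0.12 -40.62] med z -41.11 slope [ 0.094 -0.008]
```

Request:
{"api": "arm_command", "payload": {"commands": [[0,0,0,0,0,0],[0,0,0,0,0,0],[0,0,0,0,0,0],[0,0,0,0,0,0],[0,0,0,0,0,0],[0,0,-1,0,0,0],[0,0,-1,0,0,0],[0,0,-1,0,0,0],[0,0,-1,0,0,0],[0,0,-0.5,0,0,0]], "gripper": 0}}

```text
clock: 23.2
tool_pos: [0.4994, 0.0594, 0.0939]
tcp_rot: [-0.293, 0.956, -0.0, 0.002]
contact_force: [0.9, 0.4, -0.1]
grip_width: 0.853
grasp_force: 0.0
```

Request:
{"api": "arm_command", "payload": {"commands": [[-0.3,0,0,0,0,0],[-0.3,0,0,0,0,0],[0,0,0,0,0,0],[0,0,0,0,0,0],[0,0,0,0,0,0],[0,0,0,0,0,0],[0,0,0,0,0,0],[0,0,0,0,0,0],[0,0,0,0,0,0],[0,0,0,0,0,0]], "gripper": 1}}

```text
clock: 24.03
tool_pos: [0.5032, 0.0626, 0.0917]
tcp_rot: [-0.293, 0.956, 0.0, -0.0]
contact_force: [-0.6, -0.5, -0.5]
grip_width: 0.264
grasp_force: 0.0
```

```bash
python3 s.py; python3 d.py rel
```

```text
clk 24.0333 stand-frame xyz from pin guess mm (y,x): [-35.84   0.23 -91.68] z 0.0917 F [ 0.8 -0.   0.5] T [-0.13 -0.03  0.02] w 23.0 g 0.0 tilt [-0.0001  0.0001] yaw 124.08 [ 0.    0.38 -0.26  2.04  0.14  0.74  1.83]
top none
wrist none
scene none
```

Request:
{"api": "arm_command", "payload": {"commands": [[0,0,0.3,0,0,0],[0,0,0.3,0,0,0],[0,0,0.3,0,0,0],[0,0,0.3,0,0,0],[0,0,0.3,0,0,0],[0,0,0.1,0,0,0],[0,0,0.1,0,0,0],[0,0,0.1,0,0,0],[0,0,0.05,0,0,0],[0,0,0,0,0,0]]}}

```text
clock: 25.02
tool_pos: [0.5033, 0.0626, 0.0734]
tcp_rot: [-0.293, 0.956, 0.0, 0.0]
contact_force: [-0.5, -0.2, 1.5]
grip_width: 0.007
grasp_force: 0.5
```

```bash
python3 s.py
```

```text
clk 25.0167 stand-frame xyz from pin guess mm (y,x): [-35.73   0.27 -73.38] z 0.0734 F [ 0.5  0.1 -1.5] T [-0.14  0.07  0.01] w 0.6 g 0.5 tilt [0.0001 0.    ] yaw 124.08 [-0.    0.4  -0.25  2.06  0.15  0.7   1.81]
```

Contact is at 0.0734, matching the seated top (0.073). I'll press harder to make sure it is home.

Request:
{"api": "arm_command", "payload": {"commands": [[0,0,0.05,0,0,0],[0,0,0.05,0,0,0],[0,0,0.05,0,0,0],[0,0,0,0,0,0],[0,0,0,0,0,0],[0,0,0,0,0,0],[0,0,0,0,0,0],[0,0,0,0,0,0],[0,0,0,0,0,0],[0,0,0,0,0,0]]}}

```text
clock: 25.85
tool_pos: [0.5034, 0.0625, 0.0732]
tcp_rot: [-0.293, 0.956, -0.0, 0.0]
contact_force: [-3.7, -0.3, 12.6]
grip_width: 0.003
grasp_force: 6.4
```

```bash
python3 s.py
```

```text
clk 25.85 stand-frame xyz from pin guess mm (y,x): [-35.7    0.36 -73.22] z 0.0732 F [  3.3   1.8 -12.6] T [-0.37  0.86  0.02] w 0.3 g 6.4 tilt [ 0.0004 -0.0004] yaw 124.07 [-0.    0.4  -0.25  2.06  0.15  0.7   1.81]
```

Request:
{"api": "arm_command", "payload": {"commands": [[0,0,0.05,0,0,0],[0,0,0.05,0,0,0],[0,0,0,0,0,0],[0,0,0,0,0,0],[0,0,0,0,0,0],[0,0,0,0,0,0],[0,0,0,0,0,0],[0,0,0,0,0,0],[0,0,0,0,0,0],[0,0,0,0,0,0]]}}

```text
clock: 26.68
tool_pos: [0.5034, 0.0626, 0.0731]
tcp_rot: [-0.293, 0.956, -0.0, 0.0]
contact_force: [-6.8, -1.5, 20.1]
grip_width: 0.003
grasp_force: 10.2
```

```bash
python3 s.py
```

```text
clk 26.6833 stand-frame xyz from pin guess mm (y,x): [-35.65   0.38 -73.15] z 0.0731 F [  6.4   2.5 -20.1] T [-0.69  1.45 -0.01] w 0.2 g 10.2 tilt [ 0.0005 -0.0008] yaw 124.07 [-0.    0.4  -0.25  2.06  0.15  0.7   1.81]
```

Request:
{"api": "arm_command", "payload": {"commands": [[0,0,-1,0,0,0],[0,0,-1.5,0,0,0],[0,0,-1.5,0,0,0],[0,0,-1.5,0,0,0],[0,0,-0.5,0,0,0],[-0.9,1.1,0,0,0,0],[-0.9,1.1,0,0,0,0],[-0.9,1.1,0,0,0,0],[-0.94,1.15,0,0,0,0],[0,0,0,0,0,0]], "gripper": 0, "squeeze": 10}}

```text
clock: 27.52
tool_pos: [0.5084, 0.1232, 0.1306]
tcp_rot: [-0.295, 0.955, 0.001, 0.001]
contact_force: [-0.3, 0.9, 0.4]
grip_width: 0.675
grasp_force: 0.0
```

Request:
{"api": "arm_command", "payload": {"commands": [[0,0,0,0,0,0],[0,0,0,0,0,0],[0,0,0,0,0,0],[0,0,0,0,0,0],[0,0,0,0,0,0],[0,0,0,0,0,0],[0,0,0,0,0,0],[0,0,0,0,0,0],[0,0,0,0,0,0],[0,0,0,0,0,0]]}}

```text
clock: 28.35
tool_pos: [0.5085, 0.1198, 0.1307]
tcp_rot: [-0.293, 0.956, 0.0, 0.0]
contact_force: [-0.7, 0.5, 0.0]
grip_width: 1.002
grasp_force: 0.0
```

```bash
python3 s.py; python3 - <<'E'
from h import *
a=cap('wrist','w3.png'); b=cap('top','t3.png')
I=np.hstack([cv2.resize(a['image'],(640,400)),]); 
C=cv2.resize(b['image'][130:265,240:360],(356,400),interpolation=cv2.INTER_CUBIC)
I=np.hstack([a['image'][:,120:540],C]); cv2.imwrite('pics/c5.png',I[:,:,::-1]); print(I.shape)
E
```

```text
clk 28.35 stand-frame xyz from pin guess mm (y,x): [   0.69  -44.16 -130.74] z 0.1307 F [ 0.3  0.8 -0. ] T [-0.1  -0.05  0.04] w 87.2 g 0.0 tilt [-0.      0.0001] yaw 124.08 [-0.08  0.34 -0.29  1.98  0.13  0.84  1.73]
(400, 776, 3)
```

View pics/c5.png

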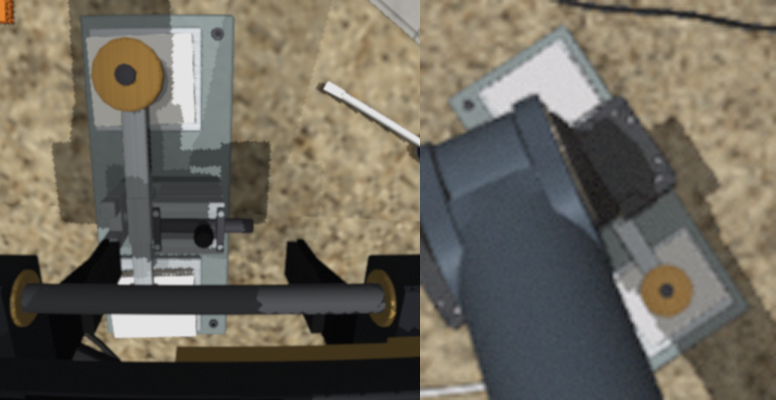

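The view shows the arm over the near pad (disc at (127,75)), and the stud at (203,235) between the fingers. Next I descend, grip the stud and slide the bolt home.

Request:
{"api": "arm_command", "payload": {"commands": [[0,0,0.6,0,0,0],[0,0,0.6,0,0,0],[0,0,0.6,0,0,0],[0,0,0.6,0,0,0],[0,0,0.6,0,0,0],[0,0,0.5,0,0,0],[0,0,0,0,0,0],[0,0,0,0,0,0],[0,0,0,0,0,0],[0,0,0,0,0,0]]}}

```text
clock: 29.28
tool_pos: [0.5088, 0.12, 0.096]
tcp_rot: [-0.293, 0.956, 0.0, 0.0]
contact_force: [1.0, -0.2, -0.4]
grip_width: 0.999
grasp_force: 0.0
```

Request:
{"api": "arm_command", "payload": {"commands": [[0,0,0,0,0,0],[0,0,0,0,0,0],[0,0,0,0,0,0],[0,0,0,0,0,0],[0,0,0,0,0,0],[0,0,0,0,0,0],[0,0,0,0,0,0],[0,0,0,0,0,0],[0,0,0,0,0,0],[0,0,0,0,0,0]], "gripper": 1}}

```text
clock: 30.12
tool_pos: [0.5085, 0.1198, 0.0957]
tcp_rot: [-0.293, 0.956, 0.0, -0.0]
contact_force: [-0.9, -0.2, 0.2]
grip_width: 0.326
grasp_force: 0.0
```

Request:
{"api": "arm_command", "payload": {"commands": [[0,0,0,0,0,0],[0,0,0,0,0,0],[0,0,0,0,0,0],[0,0,0,0,0,0],[0,0,0,0,0,0],[0,0,0,0,0,0],[0,0,0,0,0,0],[0,0,0,0,0,0],[0,0,0,0,0,0],[0,0,0,0,0,0]], "squeeze": 25}}

```text
clock: 30.95
tool_pos: [0.5084, 0.1199, 0.0958]
tcp_rot: [-0.293, 0.956, 0.0, -0.0]
contact_force: [-0.0, 1.2, 0.1]
grip_width: 0.124
grasp_force: 25.0
```

Request:
{"api": "arm_command", "payload": {"commands": [[0,-0.3,0,0,0,0],[0,-0.3,0,0,0,0],[0,-0.3,0,0,0,0],[0,-0.3,0,0,0,0],[0,-0.3,0,0,0,0],[0,-0.3,0,0,0,0],[0,-0.3,0,0,0,0],[0,-0.2,0,0,0,0],[0,-0.1,0,0,0,0],[0,0,0,0,0,0]]}}

```text
clock: 31.78
tool_pos: [0.5222, 0.0994, 0.0957]
tcp_rot: [-0.293, 0.956, -0.0, 0.0]
contact_force: [-0.5, 0.7, -0.3]
grip_width: 0.126
grasp_force: 25.0
```

```bash
python3 s.py
```

```text
clk 31.7833 stand-frame xyz from pin guess mm (y,x): [  0.57 -19.58 -95.73] z 0.0957 F [0.  0.9 0.3] T [-0.22  0.06  0.  ] w 10.9 g 25.0 tilt [ 0.0003 -0.0003] yaw 124.06 [-0.05  0.4  -0.27  1.99  0.15  0.77  1.76]
```

Request:
{"api": "arm_command", "payload": {"commands": [[0,-0.05,0,0,0,0],[0,-0.05,0,0,0,0],[0,-0.05,0,0,0,0],[0,-0.05,0,0,0,0],[0,0,0,0,0,0],[0,0,0,0,0,0],[0,0,0,0,0,0],[0,0,0,0,0,0],[0,0,0,0,0,0],[0,0,0,0,0,0]]}}

```text
clock: 32.62
tool_pos: [0.5226, 0.0988, 0.0957]
tcp_rot: [-0.293, 0.956, 0.0, -0.0]
contact_force: [-3.5, 3.2, 2.1]
grip_width: 0.125
grasp_force: 25.0
```

```bash
python3 s.py
```

```text
clk 32.6167 stand-frame xyz from pin guess mm (y,x): [  0.57 -18.8  -95.68] z 0.0957 F [ 1.1  4.6 -2.1] T [-1.27  0.32 -0.  ] w 10.9 g 25.0 tilt [-0.0007  0.0005] yaw 124.1 [-0.05  0.41 -0.27  1.98  0.15  0.77  1.76]
```

Request:
{"api": "arm_command", "payload": {"commands": [[0,-0.05,0,0,0,0],[0,-0.05,0,0,0,0],[0,0,0,0,0,0],[0,0,0,0,0,0],[0,0,0,0,0,0],[0,0,0,0,0,0],[0,0,0,0,0,0],[0,0,0,0,0,0],[0,0,0,0,0,0],[0,0,0,0,0,0]]}}

```text
clock: 33.45
tool_pos: [0.5226, 0.0988, 0.0957]
tcp_rot: [-0.293, 0.956, 0.001, -0.001]
contact_force: [-6.2, 4.4, 3.8]
grip_width: 0.127
grasp_force: 25.0
```

Request:
{"api": "arm_command", "payload": {"commands": [[0,0,0,0,0,0],[0,0,0,0,0,0],[0,0,0,0,0,0],[0,0,0,0,0,0],[0,0,0,0,0,0],[0,0,-0.5,0,0,0],[0,0,-1.5,0,0,0],[0,0,-2,0,0,0],[0,0,-2.5,0,0,0],[0,0,-2.5,0,0,0]], "gripper": 0}}

```text
clock: 34.28
tool_pos: [0.5235, 0.0972, 0.1868]
tcp_rot: [-0.293, 0.956, -0.0, -0.0]
contact_force: [0.8, -0.1, 0.7]
grip_width: 0.798
grasp_force: 0.0
```

Request:
{"api": "arm_command", "payload": {"commands": [[0,0,-2.5,0,0,0],[0,0,-2.5,0,0,0],[0,0,-2.5,0,0,0],[0,0,-2.5,0,0,0],[0,0,-2,0,0,0],[0,0,0,0,0,0],[0,0,0,0,0,0],[0,0,0,0,0,0],[0,0,0,0,0,0],[0,0,0,0,0,0]]}}

```text
clock: 35.12
tool_pos: [0.523, 0.0972, 0.3045]
tcp_rot: [-0.293, 0.956, 0.0, -0.001]
contact_force: [-0.4, 0.2, 0.1]
grip_width: 1.0
grasp_force: 0.0
```

```bash
python3 s.py; python3 - <<'E'
from h import *
a=cap('wrist','w4.png'); b=load('w0')
C=lambda i:cv2.resize(i['image'][35:260,250:400],(400,600),interpolation=cv2.INTER_CUBIC)
cv2.imwrite('pics/c6.png',np.hstack([C(a),C(b)])[:,:,::-1])
P=cloud(a).reshape(-1,3); im=a['image'].reshape(-1,3).astype(int); Z=P[:,2]*1000
M0=np.array([[.827,.562,0],[.562,-.827,0],[0,0,-1]]); L=(P-[.5228,.0838,0])@M0*1000-[8.6,6.3,0]
m=(a['z_map'].ravel()>0)&(abs(L[:,1])<40)&(L[:,0]<-60)&(L[:,0]>-140)&(Z>80)&(Z<100)
print('disc',np.percentile(L[m],[1,50,99],0).round(1))
m=(a['z_map'].ravel()>0)&(abs(L[:,1])<60)&(abs(L[:,0])<20)&(Z>99)&(Z<112); print('stud',np.percentile(L[m],[1,50,99],0).round(1))
E
```

```text
clk 35.1167 stand-frame xyz from pin guess mm (y,x): [-1.000e-02 -1.726e+01 -3.045e+02] z 0.3045 F [ 0.2  0.4 -0.1] T [-0.1  -0.01 -0.08] w 87.0 g 0.0 tilt [-0.0024 -0.0004] yaw 124.08 [-0.01  0.19 -0.29  1.75  0.06  1.22  1.85]
disc [[-115.8  -19.3  -93. ]
 [ -96.3   -0.2  -87.7]
 [ -77.6   19.2  -85.6]]
stud [[  -7.4  -24.6 -107.2]
 [  -2.1  -19.2 -105.4]
 [   4.2  -13.7  -99.9]]
```

View pics/c6.png

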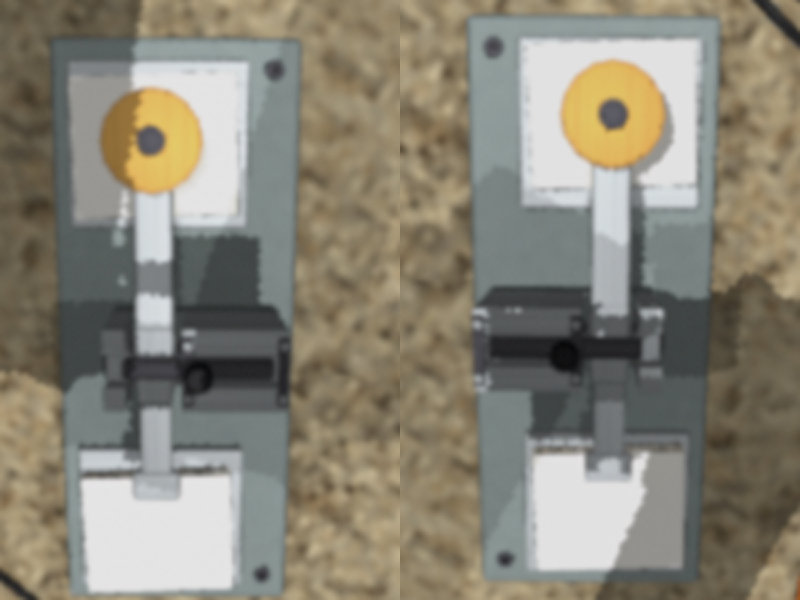

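The left panel shows the finished state: foot and disc on the near pad at (150,140), bolt across the arm with its stud at (198,378) and measured at x = -19 mm (home), and both pads in place. The disc height of 87.7 mm equals the starting value. I'm handing in.

```bash
python3 -c "
from cell import r
print(r.sign_off())"
```

```text
the job is handed in; nothing more can be done
None
```

The pressing arm is turned end for end and snapped home on its pin with its foot on the near pad, the bolt is fully home over it, both pads lie on their platens, and the job was handed in at about 35 s of the 66 s allowed (no verdict was returned).

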